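Clamp a padlock in the locksmith's holding jig with its eccentric knob

TASK

Lay the large brass padlock flat in the holding jig, shackle pointing away from the end stop, and slide it home into the corner, against the end stop and across to the side stop. Then turn the wing knob clockwise until its eccentric disc bears on the padlock and holds it firmly and squarely there, without forcing it; let go and leave the other things on the counter alone.

Things in the scene. Friction and masses are not known exactly. Their poses are not given: they have to be found in the camera images.
- padlock: Large brass padlock lying flat: body 60 (its x) x 44 (its y) x 24 mm thick, with a steel shackle (8 mm rod, legs 26 mm apart, reaching 40 mm) out of its -x end; the +x end is the flat keyway end. About 0.4 kg. Origin: centre of the body's underside, x towards the keyway end, z up.
- padlock_grip (a point): Where to grip the padlock, across its 44 mm width (its y): on its long middle line 19 mm behind the middle (towards the shackle), 12 mm above its underside. The jig's side stop and disc take its front half, so fingers here stay clear of them.
- jig: Holding jig fixed to the counter: smooth oiled dark steel plate 140 (x) x 160 (y) x 12 mm. Origin: centre of its underside.. The side stop is a steel block 16 mm high at x = 14 to 40 mm with its face looking to -y, polished like the disc and end stop; the last user set it by hand and its face stands somewhere from y = 20.5 to 26 mm, not measured.
- jig_end_stop (a point): Middle of the end stop's face, which looks to the jig's -x: at x = 40, y = 0 mm of the jig, 8 mm above the plate. The stop is 40 mm wide and 16 mm high, fixed. A padlock that is home touches it with its keyway end; its origin is then at x = 10 mm of the jig.
- jig_nest (a point): On the plate's top (12 mm above the counter) at x = 10, y = -4.8 mm of the jig: a padlock with its origin here and its x along the jig's x is home and, with the knob as found, free of side stop and disc by 3 mm or more on either side.
- cam_knob: Eccentric knob on the jig, shaft upright at x = 31, y = -40 mm of the jig. Origin: shaft axis at plate top. Its disc (radius 16 mm, 3 to 17 mm above the plate) has its centre 10 mm off the shaft along the knob's own +x. As found +x points 230 to 218 degrees from the jig's x (away from the padlock). Turned clockwise seen from above it bears on a padlock at the side stop after 0.7 to 1.6 rad.
- knob_wing (a point): Middle of the knob's aluminium wing, on the shaft axis 46 mm above the plate: 40 mm long (knob's x), 10 mm thick, 24 mm high. It turns with a drag of 0.14 N m and stays where left. When the disc bears, torque rises over the drag by about 0.013 N m per newton of clamping, several newtons per 0.03 rad. 15 N is a good clamp; under 5 N is loose, over 35 N bruises.
- small_padlock: Bystander: small brass padlock, body 32 x 30 x 14 mm, not to be touched. Origin: centre of underside.
- oil_bottle: Bystander: white bottle 40 mm in diameter, 100 mm high. Origin: centre of underside.
- screwdriver: Bystander: screwdriver 170 mm long lying along its x. Origin: underside of its middle.
Things that resemble listed ones, but are neither listed nor needed, are in the scene too. Leave any green or turquoise look-alike of the padlock alone.

How it is judged:
On the way:
1. the padlock lies flat in the jig, home against the end stop (within 3 mm), before the knob bears on it (x of padlock in the frame of jig between 0.007 and 0.013 m and y of padlock in the frame of jig between -0.012 and 0.008 m and z of padlock in the frame of jig below 0.014 m and contact force between cam_knob and padlock below 3 N), for 0.2 s.
At the end, for the whole second after the job is handed in: The padlock lies flat on the jig plate, home on the end stop within 3 mm and square to the jig within 4 degrees, at rest against the side stop, with the knob's disc bearing on it with 5 to 35 N and staying there by itself (contact force between cam_knob and padlock between 5 and 35 N and x of padlock in the frame of jig between 0.007 and 0.013 m and y of padlock in the frame of jig between -0.004 and 0.0065 m and z of padlock in the frame of jig between 0.009 and 0.014 m and angle between the x axis of padlock and the x axis of jig, either way round below 0.07 rad and angle between padlock's own z axis and vertical below 0.07 rad and linear speed of padlock below 0.01 m/s and angular speed of cam_knob below 0.05 rad/s); the robot touches nothing.
It fails at once if the knob is forced: its disc presses the padlock with more than 35 N (contact force between cam_knob and padlock above 35 N).
It fails at once if a bystander is moved by more than 15 mm (distance of any of small_padlock, oil_bottle, screwdriver from where it was at the start of the episode above 0.015 m).
It also fails if it takes over 72 s, if anything falls off the work surface, if the arm or the gripper's body presses on something with over 40 N, if the wrist force passes 120 N, or if a joint passes its speed limit or range.

ROBOT

A 7-joint arm with a two-finger parallel gripper is mounted at the origin on the work surface. World frame = base frame: x ahead of the robot, y to its left, z up, the work surface at z = 0. Lengths are in m, angles in rad, forces in N, time in s.
With the tool pointing down it reaches from about 0.425 to 0.825 m from the base axis. Payload 3.6 kg.
Tool frame: the origin (TCP) lies at the very end of the fingers, on their centre line; the grasp point (between the pads) lies 19 mm behind it (grasp_offset is the distance from the TCP to the grasp point, in m); z points along the fingers, y is the direction in which the jaws open and shut (so a half turn about z gives the same grasp; the last joint's range is limited). The gripper opens to 93 mm and grips with 3 to 60 N. Pads are 15 mm wide; open, the fingers measure 128 mm over their backs; the gripper's body (75 mm by 188 mm) begins 65 mm behind the grasp point.
Start: joints at [1.125, 0.615, -0.013, 1.423, 0.008, 1.103, -0.04], TCP at [0.265, -0.594, 0.187] pointing down, gripper open.
Joint ranges: [-3.12, 3.12], [-0.3, 2.06], [-1.34, 1.32], [0.26, 2.42], [-1.36, 4.5], [0.01, 1.98], [-2.84, 2.84]. Speed limits (rad/s): [2.79, 2.79, 3.14, 3.14, 3.14, 3.14, 3.14].

INTERFACE

Orientations are given as a unit quaternion [x, y, z, w].
In Python, from bench import * gives the robot as it stands. The module is installed in compiled form; this text tells all that it offers.
- The arm moves only by the shell command python3 -m creep 'ROWS' [OPENING]. ROWS is JSON, one flat list of numbers, 6 for each row, row after row: the shift along the tool's x, y, z in m, then the turn, a rotation vector about the tool's x, y, z in degrees. A call has 1 to 12 rows; each row shifts and turns the commanded pose from where the row before left it, along the tool's axes as they then stand; what a row does not reach is not made up. A row lasts 1/10 s, in which the tool goes at most 50 mm and 8.59 degrees, less where a joint would pass 70% of its speed; a pose out of reach is approached as far as the arm can. A call with a gripper value outside its range is refused whole. OPENING is the finger opening in m, from 0 to 0.093, set as the call begins (- or left out, the last holds). The fingers move at their own pace and stop on an object; the grip force is fixed at half the most. Time passes only in rows, so rows that do not move let the fingers close. It gives the time, the measured TCP pose, the force and the opening at its end, in the units of the state.
- state(): the state, without advancing time (a new reading comes with each control period).
- camera(name): name is "scene" or "top" or "wrist"; returns the picture (420x560x3 uint8, blue, green, red); there is no depth.
- camera_info(name): a dict with "vfov" (degrees; the focal length in pixels is half the picture's height over the tangent of half this angle, whatever the lens; pixels are square), "cx", "cy" (the principal point, pixels), "dist_coeffs" ([k1, k2, p1, p2, k3] as OpenCV has them; the pictures are not rectified), "rvec" (rotation vector, rad) and "tvec" (3), from world to camera coordinates, as OpenCV has them. Camera axes: x right, y down, z forward; pixel columns grow to the right and rows downward; lengths in m; the calibration is good to about 2 mm. A picture is of the moment at which its call begins: read the wrist's pose just before it. camera_info takes no time and is no camera call; for the wrist camera it gives the pose at the moment of the call.
- finish_job(): hands the job in, once; it reports no verdict.
Trained networks look in the newest picture that a camera, given by its name, has taken for a name from the list of things; names that differ only in an ending like _2 or _b are one class to them, and where a whole thing is asked for, a point or a joint stands for the part that bears it (a point fixed in the world has none). Each returns a list of dicts, best first, with "confidence" (0 to 1); they miss things now and then, are a little off and sometimes report something else, mostly with a low value. They report only what shows in the picture. A call takes as long as a camera call. They do not tell look-alikes from the thing itself.
- boxes_of(camera, name): "location" ([column, row] in pixels, amid what is visible of it).
The state is a dict: "time": time; "qpos": joint angles; "joint_vel": joint speeds; "joint_efforts": joint torques, N m; "ee_pos": TCP position; "eef_rot": TCP orientation; "force": force on the tool from outside, world axes, zero at the start; "torque": the same for the moment, N m; "opening": finger opening in m.
Only numpy, scipy, OpenCV 4.12 (cv2) and the standard library are available. Lean on these libraries where they do the work, as an engineer would, in place of code of your own. Each camera call takes 0.05 s, during which the arm holds its last target. There are 200 camera calls.

## Working session

There is one attempt and no reset: what is moved stays moved. The work goes in short steps, Python scripts to look and compute and a shell command to move; the robot and the scene stay as the last step left them, time stands still between calls to the robot, and variables do not carry over. Pictures are saved under pics/ and viewed, about 8 in all and at most 12, crops included, and the job is handed in when it is done.

```bash
mkdir -p pics
cat > h.py <<'E'
from bench import *
import numpy as np, cv2
from scipy.spatial.transform import Rotation as R
def K(i,h=420):
    f=h/2/np.tan(np.radians(i['vfov'])/2); return np.array([[f,0,i['cx']],[0,f,i['cy']],[0,0,1.]])
def ray(i,px,z):
    "pixels -> world points at height z"
    p=cv2.undistortPoints(np.float64(px).reshape(-1,1,2),K(i),np.array(i['dist_coeffs']))[:,0]
    Rm=cv2.Rodrigues(np.float64(i['rvec']))[0]; t=np.float64(i['tvec']); c=-Rm.T@t
    d=np.c_[p,np.ones(len(p))]@Rm
    return c+d*((z-c[2])/d[:,2])[:,None]
def proj(i,P):
    return cv2.projectPoints(np.float64(P).reshape(-1,1,3),np.float64(i['rvec']),np.float64(i['tvec']),K(i),np.array(i['dist_coeffs']))[0][:,0]
E
python3 - <<'E'
from h import *
s=state(); print(s['time'],s['ee_pos'],s['eef_rot'],s['force'],s['opening'])
a=camera('scene'); b=camera('top')
cv2.imwrite('pics/top.png',b); cv2.imwrite('pics/scene.png',a)
i=camera_info('top'); print(i); print(camera_info('scene'))
for n,z in [('padlock',.012),('jig',.012),('cam_knob',.03),('knob_wing',.058),('small_padlock',.007),('oil_bottle',.05),('screwdriver',.01),('jig_end_stop',.02),('jig_nest',.012),('padlock_grip',.012)]:
    for d in boxes_of('top',n)[:4]: print(n,round(d['confidence'],2),np.round(d['location']),np.round(ray(i,[d['location']],z)[0],3))
E
```

```text
0.0 [ 0.26459586 -0.59277487  0.18631503] [ 9.78045731e-01  2.08386663e-01 -2.90608353e-04 -1.20901247e-03] [ 0.52930926 -0.09960072 -0.51843498] 0.09288962215522892
{'vfov': 53.48682401470987, 'cx': 280.7235888430541, 'cy': 213.0784501741355, 'dist_coeffs': array([-0.05492076,  0.        ,  0.        ,  0.        ,  0.        ]), 'rvec': array([ 2.04684851, -2.16363742,  0.25153757]), 'tvec': array([0.05214442, 0.59160401, 0.65311487])}
{'vfov': 52.025561911246974, 'cx': 274.21572579068305, 'cy': 207.51242326628608, 'dist_coeffs': array([-0.03674268,  0.        ,  0.        ,  0.        ,  0.        ]), 'rvec': array([ 1.99673144,  1.5319132 , -0.5720445 ]), 'tvec': array([-0.15978089, -0.37262474,  1.18384277])}
padlock 0.97 [228. 205.] [0.627 0.116 0.012]
padlock 0.91 [201. 269.] [0.511 0.169 0.012]
padlock 0.75 [259. 331.] [0.396 0.068 0.012]
padlock 0.71 [133. 281.] [0.496 0.293 0.012]
jig 0.7 [391. 254.] [ 0.518 -0.18   0.012]
cam_knob 0.76 [414. 234.] [ 0.55  -0.221  0.03 ]
knob_wing 0.67 [409. 231.] [ 0.552 -0.203  0.058]
knob_wing 0.38 [271. 168.] [0.679 0.031 0.058]
small_padlock 0.64 [272. 168.] [0.698 0.029 0.007]
oil_bottle 0.9 [176. 160.] [0.709 0.205 0.05 ]
screwdriver 0.82 [344. 120.] [ 0.789 -0.118  0.01 ]
jig_end_stop 0.97 [391. 256.] [ 0.513 -0.176  0.02 ]
jig_nest 0.91 [392. 256.] [ 0.515 -0.18   0.012]
padlock_grip 0.93 [294. 257.] [ 0.524 -0.002  0.012]
padlock_grip 0.87 [225. 205.] [0.627 0.122 0.012]
padlock_grip 0.7 [132. 285.] [0.488 0.293 0.012]
padlock_grip 0.66 [258. 333.] [0.393 0.07  0.012]
```

View pics/top.png

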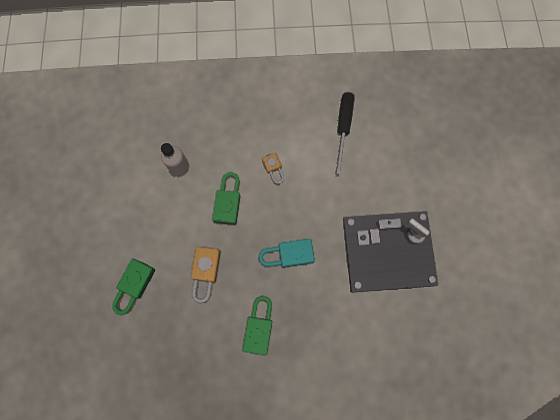

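View pics/scene.png

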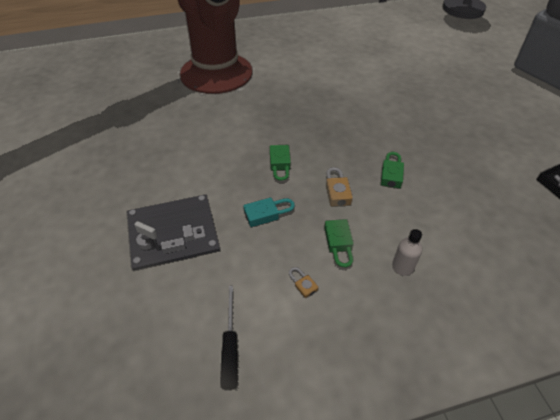

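The top view shows the candidates. The orange-brass padlock with a steel shackle is at (204,268). The green ones are at (228,200), (133,283) and (258,328), the turquoise one at (290,254), and the small brass one at (272,165). Only (204,268) fits. The jig is at (391,252), with the end stop at (390,224), side stop near (370,237) and knob at (417,230). I'll confirm with one enlarged crop.

Run:
```python
import cv2,numpy as np
b=cv2.imread('pics/top.png')
a=cv2.resize(b[240:310,180:230],None,fx=6,fy=6,interpolation=3)
c=cv2.resize(b[205:300,338:443],None,fx=4.7,fy=4.7,interpolation=3)
o=np.zeros((450,800,3),np.uint8); o[:420,:300]=a; o[:c.shape[0],302:302+c.shape[1]]=c[:450]
cv2.imwrite('pics/crop.png',o)
```

```text
(no output)
```

View pics/crop.png

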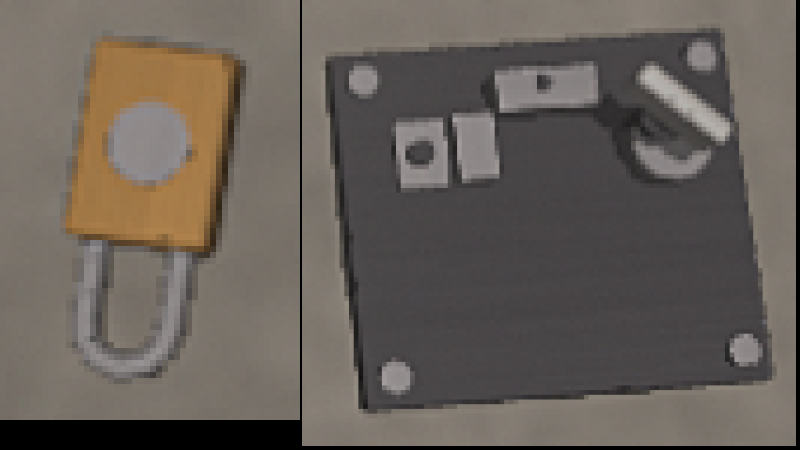

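The crop confirms it: brass body, steel shackle pointing toward the base, on the left. On the right are the jig's end stop, its two-part side stop, and the knob wing.

```bash
cat >> h.py <<'E'
def delta(p,yaw,pos=None,rot=None):
    "tool-frame shift to p (TCP), turn about tool z to have tool x at world yaw (deg, mod 180 choice), tool down"
    s=state(); r=R.from_quat(s['eef_rot'] if rot is None else rot); q=np.array(s['ee_pos'] if pos is None else pos)
    t=R.from_euler('z',yaw,degrees=True)*R.from_euler('x',180,degrees=True)
    return np.round(r.inv().apply(np.array(p)-q),4), np.round((r.inv()*t).as_rotvec(degrees=True),2)
def yaw(): 
    x=R.from_quat(state()['eef_rot']).as_matrix()[:,0]; return np.degrees(np.arctan2(x[1],x[0]))
def fit(W,L):
    "rigid 2D fit world = R L + t ; returns x,y,yaw deg, residuals"
    W=np.asarray(W)[:,:2];L=np.asarray(L,float);a=W.mean(0);b=L.mean(0)
    H=(L-b).T@(W-a); th=np.arctan2(H[0,1]-H[1,0],H[0,0]+H[1,1]); M=np.array([[np.cos(th),-np.sin(th)],[np.sin(th),np.cos(th)]])
    t=a-M@b; return t,np.degrees(th),np.round((W-(L@M.T+t))*1000,1)
E
python3 - <<'E'
from h import *
i=camera_info('top')
j=np.array([[330,57],[720,30],[770,378],[366,406]])-[302,0]; j=j/4.7+[338,205]-.4
W=ray(i,j,.012); print(fit(W,[[.07,.08],[.07,-.08],[-.07,-.08],[-.07,.08]]))
p=np.array([[98,40],[228,53],[197,245],[67,232]])/6+[180,240]-.4
W=ray(i,p,.024); print(fit(W,[[.03,.022],[.03,-.022],[-.03,-.022],[-.03,.022]]))
print('yaw',yaw(), state()['time'])
w=camera_info('wrist'); Rm=cv2.Rodrigues(w['rvec'])[0]; c=-Rm.T@w['tvec']
r=R.from_quat(state()['eef_rot']); print('cam in tool',r.inv().apply(c-state()['ee_pos']), r.inv().apply(Rm[2]),w['vfov'])
E
```

```text
(array([ 0.52535297, -0.17798609]), np.float64(0.6257214342471927), array([[-1.5, -1.1],
       [-0.9,  1.1],
       [ 0.9,  1.3],
       [ 1.6, -1.3]]))
(array([0.51916061, 0.16039124]), np.float64(-9.714121088062974), array([[-1.9, -2.2],
       [-0.5,  2.1],
       [ 2. ,  2.5],
       [ 0.4, -2.4]]))
yaw 24.05566676913507 0.6
cam in tool [ 0.07058391  0.00146254 -0.19701137] [-2.53976314e-01 -3.06376759e-04  9.67210390e-01] 59.53656342099035
```

```bash
python3 -c "
from h import *
print(delta([.55,-.18,.2],0), delta([.55,-.18,.2],0,rot=R.from_euler('x',180,degrees=True).as_quat()))"
```

```text
(array([ 0.4289, -0.2614, -0.0125]), array([-0.  , -0.  , 24.06])) (array([ 0.2851, -0.4135, -0.0125]), array([0., 0., 0.]))
```

```bash
python3 -m creep '[0.02,-0.012,-0.001,0,0,0, 0.039,-0.0238,-0.001,0,0,0, 0.039,-0.0238,-0.001,0,0,0, 0.039,-0.0238,-0.001,0,0,0, 0.039,-0.0238,-0.001,0,0,0, 0.039,-0.0238,-0.001,0,0,0, 0.039,-0.0238,-0.001,0,0,0, 0.039,-0.0238,-0.001,0,0,0, 0.039,-0.0238,-0.001,0,0,0, 0.039,-0.0238,-0.001,0,0,0, 0.039,-0.0238,-0.001,0,0,0, 0.02,-0.012,-0.001,0,0,0]'
python3 -m creep '[0,0,0,0,0,8, 0,0,0,0,0,8, 0,0,0,0,0,8, 0,0,0,0,0,0,0,0,0,0,0,0]'
python3 - <<'E'
from h import *
i=camera_info('wrist'); a=camera('wrist'); cv2.imwrite('pics/w1.png',a); np.save('w1.npy',i,allow_pickle=True)
print(state()['time'],state()['ee_pos'],yaw(),state()['force'])
cv2.imwrite('pics/w1b.png',cv2.resize(a,(800,600),interpolation=3))
E
```

```text
time: 1.8
ee_pos: [0.5534, -0.1734, 0.1997]
eef_rot: [0.977, 0.212, 0.001, -0.001]
force: [0.6, 0.2, 0.7]
opening: 0.0929
time: 2.3
ee_pos: [0.5509, -0.1789, 0.1996]
eef_rot: [1.0, 0.002, 0.0, 0.0]
force: [-0.2, 0.8, -0.3]
opening: 0.0932
2.35 [ 0.5508102  -0.17894388  0.1995299 ] 0.2038627827509038 [-0.13826624 -0.00060114  0.17776071]
```

View pics/w1b.png

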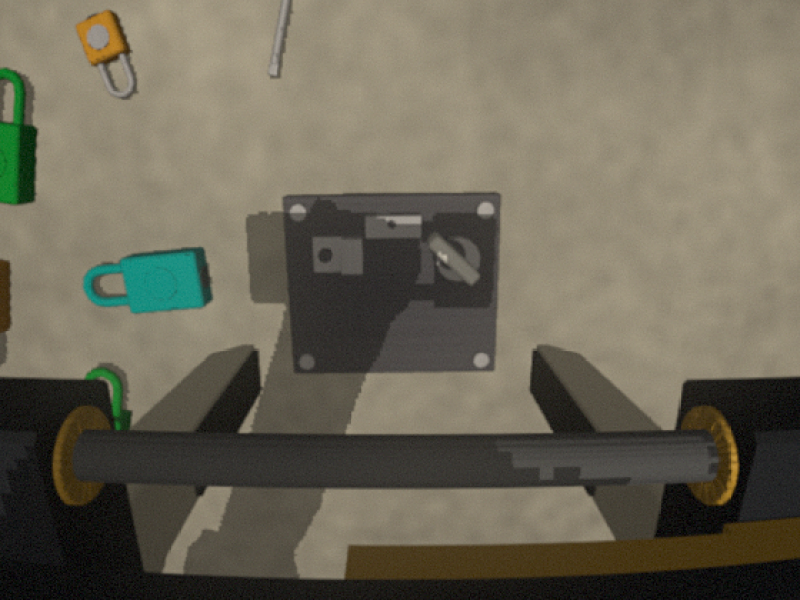

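The wrist view shows the jig clearly: screws at (298,212), (485,210), (481,360) and (307,362), the side stop's right face at column 362, and the wing from (432,238) to (476,280).

Run:
```python
from h import *
i=np.load('w1.npy',allow_pickle=True).item(); k=420/600
def rr(p,z): return ray(i,np.array(p,float)*k,z)
W=rr([[298,212],[485,210],[481,360],[307,362]],.012); print(np.round(W,4))
d=lambda a,b:np.linalg.norm(W[a]-W[b]); print('screw span',d(0,1),d(3,2),d(0,3),d(1,2))
t,th,res=fit(W,[[.06,.07],[.06,-.07],[-.06,-.07],[-.06,.07]]);print('screws',t,th,res)
C=rr([[286,199],[499,197],[494,371],[294,374]],.012)
print('corners',fit(C,[[.07,.08],[.07,-.08],[-.07,-.08],[-.07,.08]]))
Rj=R.from_euler('z',th,degrees=True); J=np.r_[t,0]
def inj(p,z): return np.round(Rj.inv().apply(rr(p,z)-J)*1000,1)
print('side stop face',inj([[362,238],[362,275]],.028))
print('end stop face',inj([[366,237],[421,237]],.028))
w=rr([[432,238],[476,280]],.070);v=w[0]-w[1];print('wing',inj([[432,238],[476,280]],.070),np.degrees(np.arctan2(v[1],v[0]))-th, inj([[454,259]],.07))
print('shaft world',Rj.apply([.031,-.04,0])+J,'nest',Rj.apply([.010,-.0048,0])+J)
```

```text
[[ 0.5828 -0.1089  0.012 ]
 [ 0.585  -0.2457  0.012 ]
 [ 0.4678 -0.2483  0.012 ]
 [ 0.4653 -0.1112  0.012 ]]
screw span 0.13685323399201774 0.1371066420507216 0.11752342520407831 0.11723199180812031
screws [ 0.52524587 -0.17851184] 1.052797077914265 [[-1.1 -1.5]
 [-1.5  1.7]
 [ 1.3  1.3]
 [ 1.4 -1.5]]
corners (array([ 0.52507454, -0.17886064]), np.float64(0.9042106310032507), array([[-1.5, -2.7],
       [-1.8,  2.2],
       [ 2.1,  0.8],
       [ 1.2, -0.4]]))
side stop face [[41.3 21.1 28. ]
 [14.5 21.8 28. ]]
end stop face [[ 42.   18.2  28. ]
 [ 41.5 -20.7  28. ]]
wing [[ 47.1 -25.6  70. ]
 [ 19.7 -53.9  70. ]] 45.96562801133157 [[ 33.5 -39.6  70. ]]
shaft world [ 0.55697558 -0.21793551  0.        ] nest [ 0.53533237 -0.1831273   0.        ]
```

```bash
python3 -m creep '[0,-0.02,0,0,0,0, 0,-0.042,0,0,0,0,0,-0.042,0,0,0,0,0,-0.042,0,0,0,0,0,-0.042,0,0,0,0,0,-0.042,0,0,0,0,0,-0.042,0,0,0,0,0,-0.04,0.02,0,0,8,0,-0.02,0.02,0,0,0,0,0,0,0,0,0,0,0,0,0,0,0]'
python3 - <<'E'
from h import *
i=camera_info('wrist'); a=camera('wrist'); np.save('w2.npy',i,allow_pickle=True)
print(state()['time'],state()['ee_pos'],yaw())
cv2.imwrite('pics/w2b.png',cv2.resize(a,(800,600),interpolation=3))
E
```

```text
time: 3.45
ee_pos: [0.5533, 0.1517, 0.1595]
eef_rot: [0.998, -0.069, -0.0, 0.001]
force: [0.5, -0.7, 0.5]
opening: 0.0932
3.5 [0.5540338  0.15062394 0.16019042] -8.038138282679974
```

View pics/w2b.png

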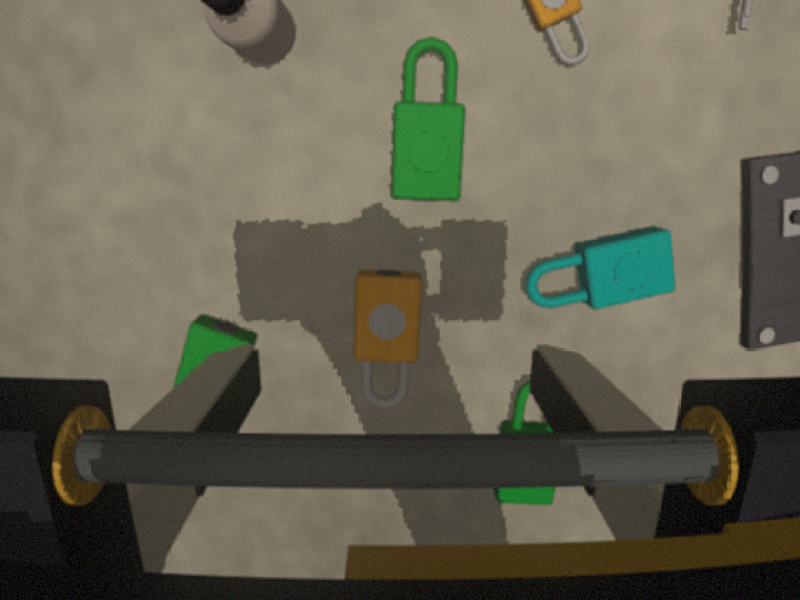

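The padlock's top face is bounded by about (357,276), (421,278), (418,362) and (354,360), centred at (388,319), with the shackle toward the base.

Run:
```python
from h import *
i=np.load('w2.npy',allow_pickle=True).item(); k=.7
W=ray(i,np.array([[357,276],[421,278],[418,362],[354,360]])*k,.024)
t,th,res=fit(W,[[.03,.022],[.03,-.022],[-.03,-.022],[-.03,.022]]);print(t,th,res)
Rp=R.from_euler('z',th,degrees=True); g=Rp.apply([-.019,0,0])+np.r_[t,0]; print('grip',g)
# TCP 19mm below the grasp: tip just above counter
for z in (.06,.006): print(z,delta([g[0],g[1],z],th))
i=camera_info('wrist')
```

```text
[0.52035271 0.16003   ] -9.893054764056961 [[-1.  -1.1]
 [-0.4  1.2]
 [ 0.8  0.2]
 [ 0.6 -0.3]]
grip [0.50163523 0.16329438 0.        ]
0.06 (array([-0.0538, -0.0053,  0.1001]), array([ 0.06, -0.08,  1.85]))
0.006 (array([-0.0539, -0.0054,  0.1541]), array([ 0.06, -0.08,  1.85]))
```

```bash
python3 -m creep '[-0.027,-0.0027,0.025,0,0,1.85, -0.027,-0.0027,0.025,0,0,0, 0,0,0.03,0,0,0,0,0,0.03,0,0,0,0,0,0.02,0,0,0,0,0,0,0,0,0,0,0,0,0,0,0]' 0.075
python3 -c "
from h import *
print(state()['ee_pos'],yaw(),delta([.5016,.1633,.005],-9.9))"
```

```text
time: 4.2
ee_pos: [0.5022, 0.165, 0.0306]
eef_rot: [0.996, -0.087, 0.001, -0.0]
force: [-0.2, 0.5, 0.1]
opening: 0.075
[0.50223194 0.1649987  0.03064815] -9.93593061323023 (array([-0.0004,  0.0018,  0.0256]), array([-0.02, -0.12, -0.04]))
```

```bash
python3 -m creep '[-0.0004,0.0018,0.013,0,0,0, 0,0,0.0125,0,0,0, 0,0,0,0,0,0,0,0,0,0,0,0]'
python3 -m creep '[0,0,0,0,0,0,0,0,0,0,0,0,0,0,0,0,0,0,0,0,0,0,0,0,0,0,0,0,0,0,0,0,0,0,0,0,0,0,0,0,0,0,0,0,0,0,0,0]' 0.03
python3 -c "
from h import *
print(state()['ee_pos'],yaw())"
```

```text
time: 4.6
ee_pos: [0.5005, 0.1647, 0.0045]
eef_rot: [0.996, -0.086, 0.0, -0.0]
force: [0.1, -0.1, 0.4]
opening: 0.0749
time: 5.4
ee_pos: [0.5, 0.1648, 0.004]
eef_rot: [0.996, -0.085, -0.0, -0.0]
force: [-1.1, -0.2, -0.9]
opening: 0.0302
[0.4999988  0.16477613 0.0039717 ] -9.792246011185165
```

Opening 0.030 is less than the 44 mm body, so something is off. I'll look.

Run:
```python
from h import *
i=camera_info('wrist'); a=camera('wrist'); np.save('w3.npy',i,allow_pickle=True)
s=camera('scene')
cv2.imwrite('pics/w3.png',np.hstack([cv2.resize(a,(400,300)),cv2.resize(s[130:280,240:440],(400,300),interpolation=3)]))
```

```text
(no output)
```

View pics/w3.png

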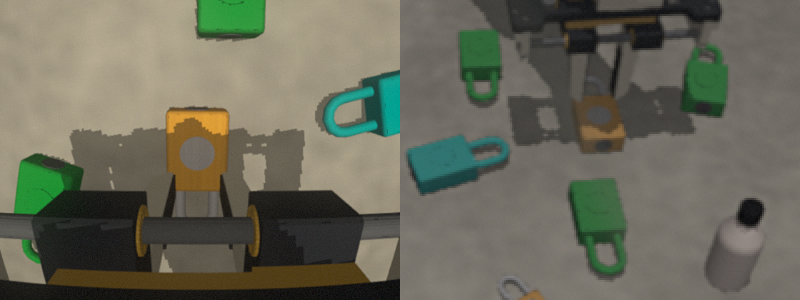

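Run:
```python
from h import *
i=np.load('w3.npy',allow_pickle=True).item(); k=1.4
W=ray(i,np.array([[168,113],[227,113],[228,190],[167,190]])*k,.024); print(np.round(W,3))
t,th,res=fit(W,[[.03,.022],[.03,-.022],[-.03,-.022],[-.03,.022]]);print(t,th,res)
print(ray(i,np.array([[198,153]])*k,.024))
r=R.from_quat(state()['eef_rot'])
# predicted finger pads
print(proj(i,state()['ee_pos']+r.apply([[0,.015,0],[0,-.015,0],[0,.015,-.02]]))/1.4)
```

```text
[[0.551 0.175 0.024]
 [0.544 0.136 0.024]
 [0.489 0.143 0.024]
 [0.496 0.187 0.024]]
[0.52007827 0.16021048] -9.719058650449377 [[-2.1 -1.7]
 [-1.5  2.3]
 [ 1.8 -0.6]
 [ 1.9  0. ]]
[[0.52004772 0.1598579  0.024     ]]
[[214.98319076 170.90166444]
 [177.33775499 170.84380041]
 [216.73956699 180.3342224 ]]
```

```bash
python3 -m creep '[0,0,0,0,0,0,0,0,0,0,0,0,0,0,0,0,0,0,0,0,0,0,0,0]' 0.0
python3 - <<'E'
from h import *
i=camera_info('wrist'); a=camera('wrist'); print(state()['opening'],state()['force'],state()['ee_pos'])
cv2.imwrite('pics/w4.png',cv2.resize(a[130:350,180:380],None,fx=2.7,fy=2.7,interpolation=3))
E
```

```text
time: 5.9
ee_pos: [0.5001, 0.1648, 0.004]
eef_rot: [0.996, -0.085, 0.0, -0.0]
force: [-0.7, -0.0, -0.5]
opening: 0.0027
0.0012754867834780478 [-0.56877842 -0.26635531  0.58592219] [0.50004984 0.16475142 0.00398611]
```

View pics/w4.png

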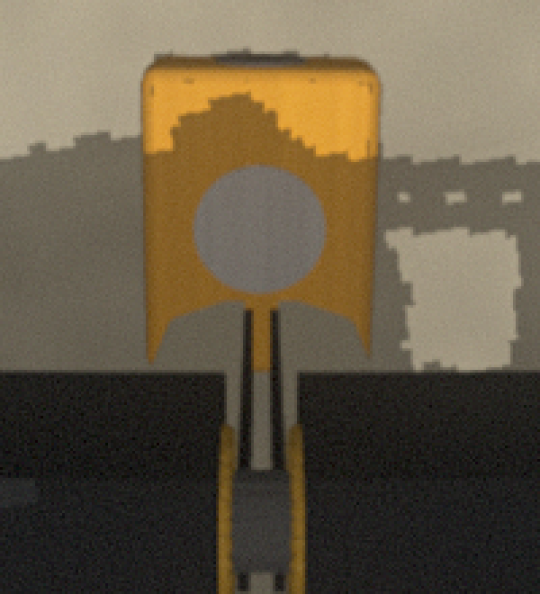

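Run:
```python
from h import *
s=state(); e=np.array(s['ee_pos']); Rp=R.from_euler('z',-9.8,degrees=True)
B=np.array([[.03,.022],[.03,-.022],[-.03,-.022],[-.03,.022]])
out=[]
for n,sz,(c,r) in [('scene',7,(30,27)),('top',7,(30,27))]:
    a=camera(n);i=camera_info(n)
    P=np.vstack([Rp.apply(np.c_[B,np.full(4,z)])+[.520,.160,0] for z in (0,.024)])
    u,v=proj(i,[[.51,.162,.02]])[0].astype(int); x0,y0=u-28,v-30
    o=cv2.resize(a[y0:y0+60,x0:x0+57],None,fx=7,fy=7,interpolation=3)
    for k,q in enumerate(proj(i,np.vstack([P,e[None]]))):
        cv2.circle(o,tuple(int(t) for t in (q-[x0,y0]+.5)*7),3,[(255,0,0),(0,255,0),(0,0,255)][k//4],-1)
    out.append(o)
cv2.imwrite('pics/s5.png',np.hstack(out))
```

```text
(no output)
```

View pics/s5.png

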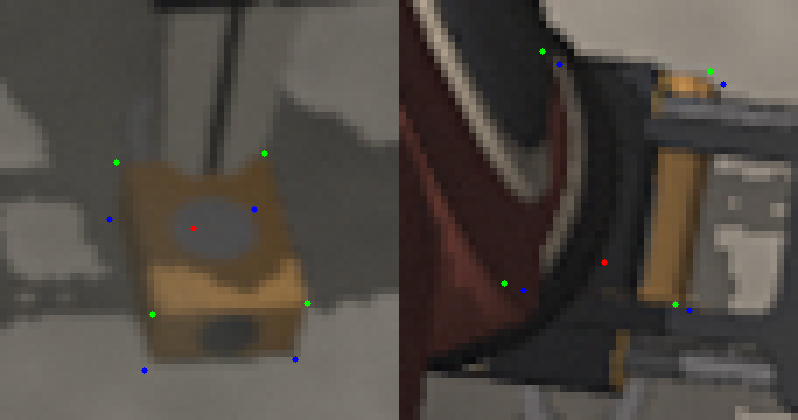

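In the scene view the closed fingertips (210,175) sit on top of the padlock body. They are about 20 mm above where the reported TCP projects (193,228), so the real tips are higher than reported. I'll calibrate by touching the padlock top, which is known to be at 24 mm.

```bash
python3 -m creep '[0,0,0.001,0,0,0,0,0,0,0,0,0]' 0
python3 -m creep '[0,0,0.001,0,0,0,0,0,0,0,0,0]' 0 | grep -E 'ee_pos|force'
python3 -m creep '[0,0,0.001,0,0,0,0,0,0,0,0,0]' 0| grep -E 'ee_pos|force'
```

```text
time: 6.25
ee_pos: [0.4999, 0.1647, 0.0029]
eef_rot: [0.996, -0.085, -0.0, 0.0]
force: [0.2, -0.2, 0.6]
opening: 0.0003
ee_pos: [0.4999, 0.1647, 0.0018]
force: [-0.6, -0.5, 0.1]
ee_pos: [0.5, 0.1647, 0.0009]
force: [-0.6, -0.4, 0.2]
```

```bash
for k in 1; do python3 -m creep '[0,0,0.001,0,0,0,0,0,0,0,0,0]' 0| grep -E 'ee_pos|force'
python3 -m creep '[0,0,0.001,0,0,0,0,0,0,0,0,0]' 0| grep -E 'ee_pos|force'
python3 -m creep '[0,0,0.001,0,0,0,0,0,0,0,0,0]' 0| grep -E 'ee_pos|force'; done
```

```text
ee_pos: [0.5, 0.1647, -0.0001]
force: [0.4, 0.5, 0.5]
ee_pos: [0.4999, 0.1648, -0.0011]
force: [-0.8, -0.4, -0.1]
ee_pos: [0.5, 0.1648, -0.0021]
force: [1.2, 0.4, 0.7]
```

```bash
python3 -m creep '[0,0,0.001,0,0,0,0,0,0,0,0,0]' 0| grep -E 'ee_pos|force'
python3 -m creep '[0,0,0.001,0,0,0,0,0,0,0,0,0]' 0| grep -E 'ee_pos|force'
python3 -m creep '[0,0,0.001,0,0,0,0,0,0,0,0,0]' 0| grep -E 'ee_pos|force'
python3 - <<'E'
from h import *
a=camera('scene');i=camera_info('scene');x0,y0=320,150
o=cv2.resize(a[y0:y0+60,x0:x0+50],None,fx=10,fy=10,interpolation=3)
b=camera('wrist');b=cv2.resize(b[130:350,220:330],None,fx=2.7,fy=2.7,interpolation=3)[:594]
b=np.vstack([b,np.zeros((600-len(b),b.shape[1],3),np.uint8)])
cv2.imwrite('pics/s6.png',np.hstack([o,b]))
E
```

```text
ee_pos: [0.4999, 0.1647, -0.0031]
force: [-0.3, -0.5, -0.7]
ee_pos: [0.4999, 0.1647, -0.0041]
force: [0.4, -0.5, 0.4]
ee_pos: [0.5, 0.1647, -0.0051]
force: [0.0, -0.2, 0.0]
```

View pics/s6.png

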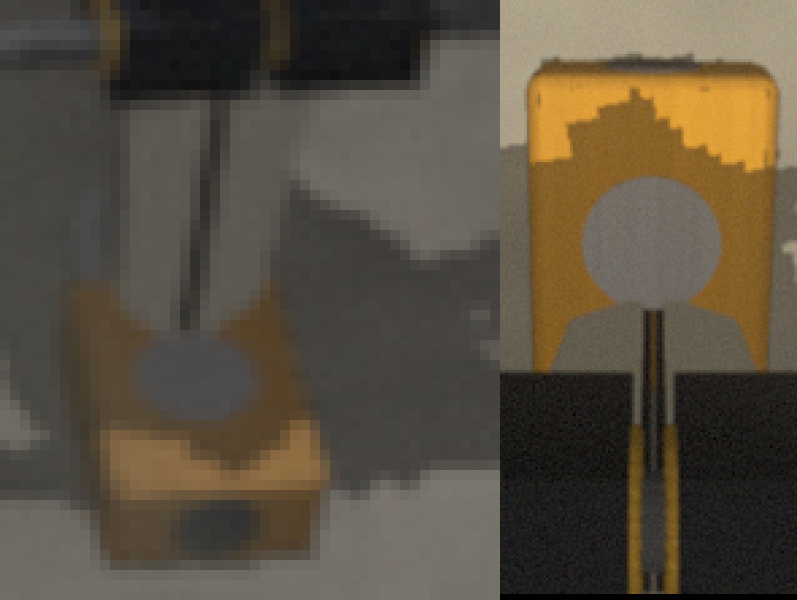

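The fingers are still over the top face with no contact, so I'll keep stepping down.

```bash
python3 -m creep '[0,0,0.001,0,0,0,0,0,0,0,0,0]' 0| grep -E 'ee_pos|force'
python3 -m creep '[0,0,0.001,0,0,0,0,0,0,0,0,0]' 0| grep -E 'ee_pos|force'
python3 -m creep '[0,0,0.001,0,0,0,0,0,0,0,0,0]' 0| grep -E 'ee_pos|force'
python3 -m creep '[0,0,0.001,0,0,0,0,0,0,0,0,0]' 0| grep -E 'ee_pos|force'
```

```text
ee_pos: [0.4999, 0.1648, -0.0061]
force: [0.5, -0.6, -0.2]
ee_pos: [0.5002, 0.1648, -0.0068]
force: [1.0, -0.7, 2.0]
ee_pos: [0.5002, 0.1648, -0.0069]
force: [-2.2, -0.6, 8.6]
ee_pos: [0.5002, 0.1648, -0.0069]
force: [-3.6, -1.3, 16.7]
```

Contact came at reported z = -0.0068 on a surface at 0.024, so the true tip is about 31 mm above the reported TCP. I'll raise, open, then regrasp with tips about 4 mm above the counter (reported z about -0.027).

```bash
python3 -m creep '[0,0,-0.006,0,0,0,0,0,-0.008,0,0,0,0.0018,0.0012,0,0,0,0,0,0,0,0,0,0,0,0,0,0,0,0,0,0,0,0,0,0,0,0,0,0,0,0,0,0,0,0,0,0,0,0,0,0,0,0]' 0.075
python3 -m creep '[0,0,0.012,0,0,0,0,0,0.012,0,0,0,0,0,0.0075,0,0,0,0,0,0,0,0,0]'
```

```text
time: 9.65
ee_pos: [0.5015, 0.1633, 0.0049]
eef_rot: [0.996, -0.085, -0.0, 0.0]
force: [0.2, 0.2, 0.2]
opening: 0.0681
time: 10.05
ee_pos: [0.5002, 0.1628, -0.0283]
eef_rot: [0.996, -0.085, -0.002, 0.001]
force: [-0.4, 0.1, -0.3]
opening: 0.0751
```

```bash
python3 -m creep '[0,0,-0.001,0,0,0,0,0,0,0,0,0,0,0,0,0,0,0,0,0,0,0,0,0,0,0,0,0,0,0,0,0,0,0,0,0]' 0.02
python3 -m creep '[0,0,-0.02,0,0,0,0,0,-0.04,0,0,0,0,0,-0.04,0,0,0,0,0,0,0,0,0,0,0,0,0,0,0]'
python3 -c "
from h import *
print(state()['ee_pos'],yaw())"
```

```text
time: 10.65
ee_pos: [0.5018, 0.1638, -0.0252]
eef_rot: [0.996, -0.085, 0.0, -0.0]
force: [-0.7, 0.9, 2.2]
opening: 0.0436
time: 11.15
ee_pos: [0.501, 0.1629, 0.0744]
eef_rot: [0.996, -0.085, -0.0, 0.0]
force: [-0.5, 1.1, -3.4]
opening: 0.0439
[0.50103887 0.16289112 0.07441593] -9.800803468744222
```

Padlock is gripped (opening 44 mm, weight about 4 N). Working out the transfer to the jig.

```bash
python3 -c "
from h import *
print(delta([.511,-.1831,.0744],0.9))"
```

```text
(array([6.870e-02, 3.392e-01, 1.000e-04]), array([  0.02,   0.02, -10.7 ]))
```

```bash
python3 -m creep '[0.0034,0.0172,0,0,0,0,0.0069,0.0339,0,0,0,0,0.0069,0.0339,0,0,0,0,0.0069,0.0339,0,0,0,0,0.0069,0.0339,0,0,0,0,0.0069,0.0339,0,0,0,0,0.0069,0.0339,0,0,0,0,0.0069,0.0339,0,0,0,0,0.0069,0.0339,0,0,0,0,0.0069,0.0339,0,0,0,0,0.0034,0.0172,0,0,0,-5.35,0,0,0,0,0,-5.35]'
python3 -m creep '[0,0,0.02,0,0,0,0,0,0.015,0,0,0,0,0,0,0,0,0,0,0,0,0,0,0]'
python3 - <<'E'
from h import *
i=camera_info('wrist'); np.save('w5.npy',i,allow_pickle=True); b=camera('wrist'); a=camera('scene')
s=state();print(s['time'],s['ee_pos'],yaw(),s['force'],s['opening'],delta([.511,-.1831,.0384],.9))
o=cv2.resize(a[140:280,100:260],(400,350),interpolation=3)
b=cv2.resize(b[60:340,120:440],(400,350),interpolation=3)
cv2.imwrite('pics/s7.png',np.hstack([o,b]))
E
```

```text
time: 12.35
ee_pos: [0.5087, -0.1875, 0.0716]
eef_rot: [1.0, 0.006, -0.003, 0.001]
force: [-1.0, 0.4, -3.6]
opening: 0.0441
time: 12.75
ee_pos: [0.5102, -0.1825, 0.0378]
eef_rot: [1.0, 0.008, -0.002, -0.001]
force: [0.4, 0.0, -2.7]
opening: 0.0438
12.85 [ 0.5117353  -0.18291146  0.03932438] 0.9131103372361296 [ 0.65429096 -0.21704116 -3.65609147] 0.04380314957805852 (array([-0.0007,  0.0002,  0.0009]), array([-0.01,  0.02,  0.01]))
```

View pics/s7.png

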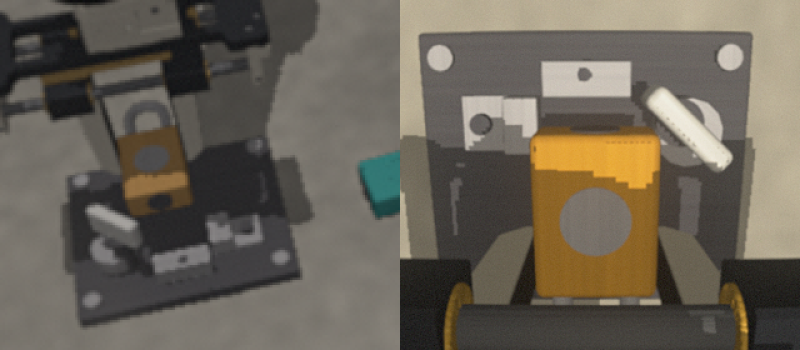

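Run:
```python
from h import *
i=camera_info('scene')
print('s6: want block bottom row ~159.3 at col~338; tip row ~182.5 col 338')
for dx in (-.01,0,.0075,.02,.0375):
    print(dx,[(round(z*1000),np.round(proj(i,[[.5+dx,.165,z]])[0],1).tolist()) for z in (.024,.06,.08,.1,.12)])
```

```text
s6: want block bottom row ~159.3 at col~338; tip row ~182.5 col 338
-0.01 [(24, [335.7, 176.9]), (60, [337.6, 164.1]), (80, [338.7, 156.7]), (100, [339.9, 148.9]), (120, [341.0, 140.9])]
0 [(24, [337.4, 180.3]), (60, [339.4, 167.5]), (80, [340.5, 160.0]), (100, [341.7, 152.3]), (120, [343.0, 144.3])]
0.0075 [(24, [338.7, 182.8]), (60, [340.7, 170.1]), (80, [341.9, 162.6]), (100, [343.1, 154.9]), (120, [344.4, 146.9])]
0.02 [(24, [340.9, 187.1]), (60, [343.0, 174.4]), (80, [344.2, 166.9]), (100, [345.5, 159.2]), (120, [346.9, 151.2])]
0.0375 [(24, [344.0, 193.3]), (60, [346.3, 180.6]), (80, [347.6, 173.2]), (100, [349.0, 165.5]), (120, [350.4, 157.4])]
```

Run:
```python
from h import *
i=np.load('w5.npy',allow_pickle=True).item()
f=lambda p:np.array(p,float)/1.25+[120,60]
z=.0885
W=ray(i,f([[134,140],[258,139],[257,295],[136,294]]),z)
t,th,res=fit(W,[[.03,.022],[.03,-.022],[-.03,-.022],[-.03,.022]]);print('padlock',t,th,res)
S=ray(i,f([[40,58],[330,57]]),.012);print(S,np.degrees(np.arctan2(*(S[0]-S[1])[:2]))*-1)
Rj=R.from_euler('z',.9,degrees=True);J=np.array([.5255,-.1787,0]);inj=lambda p,z:np.round(Rj.inv().apply(ray(i,f(p),z)-J)*1000,1)
print('padlock in jig',Rj.inv().apply(np.r_[t,0]-J))
print('end stop top edge near',inj([[144,97],[231,96]],.028),'side face',inj([[138,97],[138,130]],.028))
```

```text
padlock [ 0.52969887 -0.18378037] 1.1117508855401002 [[-2.3 -2. ]
 [-2.1  2. ]
 [ 2.   0.5]
 [ 2.5 -0.5]]
[[ 0.58283967 -0.10827184  0.012     ]
 [ 0.58547062 -0.24628596  0.012     ]] 1.0920910540092659
padlock in jig [ 0.00411856 -0.0051457   0.        ]
end stop top edge near [[ 40.8  18.2  28. ]
 [ 41.3 -20.5  28. ]] side face [[40.8 20.9 28. ]
 [26.  21.3 28. ]]
```

```bash
python3 -m creep '[-0.0005,0,0.02,0,0,0,0,0,0.02,0,0,0,0,0,0.0085,0,0,0,0,0,0,0,0,0,0,0,0,0,0,0]'
python3 -m creep '[0,0,0.0015,0,0,0,0,0,0,0,0,0]'| grep -E 'ee_pos|force'
python3 -m creep '[0,0,0.001,0,0,0,0,0,0,0,0,0]'| grep -E 'ee_pos|force'
python3 -m creep '[0,0,0.001,0,0,0,0,0,0,0,0,0]'| grep -E 'ee_pos|force'
```

```text
time: 13.35
ee_pos: [0.512, -0.1832, -0.0083]
eef_rot: [1.0, 0.008, 0.001, 0.0]
force: [-0.7, -0.3, -3.7]
opening: 0.044
ee_pos: [0.5118, -0.1832, -0.0098]
force: [-0.2, 0.7, -3.1]
ee_pos: [0.5113, -0.1831, -0.0113]
force: [0.8, -0.7, -4.3]
ee_pos: [0.5112, -0.183, -0.0126]
force: [0.6, 0.7, -3.5]
```

```bash
python3 -m creep '[0,0,0.0008,0,0,0,0,0,0,0,0,0]'| grep -E 'ee_pos|force'
python3 -m creep '[0,0,0.0008,0,0,0,0,0,0,0,0,0]'| grep -E 'ee_pos|force'
python3 -m creep '[0,0,0.0008,0,0,0,0,0,0,0,0,0]'| grep -E 'ee_pos|force'
```

```text
ee_pos: [0.5113, -0.183, -0.0131]
force: [-1.2, 0.7, -1.1]
ee_pos: [0.5113, -0.183, -0.0132]
force: [-2.6, 1.3, 5.5]
ee_pos: [0.5113, -0.183, -0.0132]
force: [-3.7, 1.0, 10.8]
```

On the plate. I'll ease the downward press, then slide toward the end stop.

```bash
python3 -m creep '[0.002,0,-0.0015,0,0,0,0.002,0,0,0,0,0,0,0,0,0,0,0]'| grep -E 'ee_pos|force'
python3 -m creep '[0.001,0,0,0,0,0,0,0,0,0,0,0]'| grep -E 'ee_pos|force'
python3 -m creep '[0.001,0,0,0,0,0,0,0,0,0,0,0]'| grep -E 'ee_pos|force'
python3 -m creep '[0.001,0,0,0,0,0,0,0,0,0,0,0]'| grep -E 'ee_pos|force'
```

```text
ee_pos: [0.5155, -0.1831, -0.0131]
force: [-1.6, 0.6, 3.6]
ee_pos: [0.5156, -0.1831, -0.0132]
force: [-3.3, 0.8, 4.4]
ee_pos: [0.5168, -0.1831, -0.0132]
force: [-2.8, 0.4, 6.0]
ee_pos: [0.5179, -0.1831, -0.0131]
force: [-2.2, 0.9, 5.3]
```

```bash
python3 -m creep '[0.001,0,0,0,0,0,0,0,0,0,0,0]'| grep -E 'ee_pos|force'
python3 -m creep '[0.001,0,0,0,0,0,0,0,0,0,0,0]'| grep -E 'ee_pos|force'
```

```text
ee_pos: [0.518, -0.1831, -0.0132]
force: [-3.4, 1.0, 6.1]
ee_pos: [0.5179, -0.1831, -0.0132]
force: [-5.2, -0.4, 7.6]
```

```bash
python3 -m creep '[0.001,0,0,0,0,0,0,0,0,0,0,0]'| grep -E 'ee_pos|force'
python3 -m creep '[0,-0.0015,0,0,0,0,0,-0.0015,0,0,0,0,0,0,0,0,0,0]'| grep -E 'ee_pos|force'
python3 -m creep '[0,-0.001,0,0,0,0,0,0,0,0,0,0]'| grep -E 'ee_pos|force'
python3 -m creep '[0,-0.001,0,0,0,0,0,0,0,0,0,0]'| grep -E 'ee_pos|force'
```

```text
ee_pos: [0.5178, -0.1831, -0.0132]
force: [-6.5, 0.1, 9.3]
ee_pos: [0.5179, -0.1829, -0.0131]
force: [-6.8, -3.4, 8.0]
ee_pos: [0.5179, -0.1828, -0.0131]
force: [-6.1, -4.6, 6.8]
ee_pos: [0.5179, -0.1822, -0.0131]
force: [-6.6, -5.6, 8.1]
```

```bash
python3 -m creep '[0,-0.001,-0.0005,0,0,0,0,0,0,0,0,0]'| grep -E 'ee_pos|force'
python3 -m creep '[0,-0.001,0,0,0,0,0,0,0,0,0,0]'| grep -E 'ee_pos|force'
python3 -m creep '[0,-0.001,0,0,0,0,0,0,0,0,0,0]'| grep -E 'ee_pos|force'
python3 -c "
from h import *
print(yaw(),state()['opening'],state()['torque'])"
```

```text
ee_pos: [0.5178, -0.1799, -0.0131]
force: [-5.5, -2.9, 4.6]
ee_pos: [0.5178, -0.1791, -0.0131]
force: [-5.8, -3.9, 4.7]
ee_pos: [0.5178, -0.1781, -0.0131]
force: [-5.0, -3.1, 4.8]
0.6981905088850633 0.043867141581541175 [-0.79969749  1.1238704  -0.13913943]
```

```bash
python3 -m creep '[0,-0.001,0,0,0,0,0,0,0,0,0,0]'| grep -E 'ee_pos|force'
python3 -m creep '[0,-0.001,0,0,0,0,0,0,0,0,0,0]'| grep -E 'ee_pos|force'
python3 -m creep '[0,-0.001,0,0,0,0,0,0,0,0,0,0]'| grep -E 'ee_pos|force'
python3 -c "
from h import *
print(yaw(),state()['opening'],state()['torque'])"
```

```text
ee_pos: [0.5178, -0.1781, -0.013]
force: [-5.8, -5.0, 5.1]
ee_pos: [0.5178, -0.1781, -0.013]
force: [-5.8, -6.2, 4.2]
ee_pos: [0.5178, -0.178, -0.013]
force: [-6.5, -8.3, 3.3]
0.5822432334778892 0.044159033529062655 [-1.57374729  1.16349724 -0.1326637 ]
```

The side stop is reached (y force rising to -8 N at y = -0.178). Now I'll ease off, release and rise.

```bash
python3 -m creep '[-0.002,0.0015,0,0,0,0,0,0,0,0,0,0]'
python3 -m creep '[0,0,0,0,0,0,0,0,0,0,0,0,0,0,0,0,0,0,0,0,0,0,0,0,0,0,0,0,0,0]' 0.07
python3 -m creep '[0,0,-0.01,0,0,0,0,0,-0.03,0,0,0,0,0,-0.035,0,0,0,0,0,0,0,0,0,0,0,0,0,0,0]' 0.07
python3 - <<'E'
from h import *
i=camera_info('wrist'); np.save('w6.npy',i,allow_pickle=True); b=camera('wrist'); cv2.imwrite('pics/w6raw.png',b)
cv2.imwrite('pics/w6.png',cv2.resize(b[80:360,130:450],(800,700),interpolation=3)[:600])
print(state()['time'],state()['ee_pos'],yaw(),state()['torque'],state()['force'])
E
```

```text
time: 18.15
ee_pos: [0.5179, -0.1781, -0.013]
eef_rot: [1.0, 0.006, -0.0, 0.002]
force: [-2.5, -6.6, 2.0]
opening: 0.044
time: 18.65
ee_pos: [0.5196, -0.1727, -0.0129]
eef_rot: [1.0, 0.008, 0.0, -0.0]
force: [0.6, 0.6, -0.5]
opening: 0.0703
time: 19.15
ee_pos: [0.5197, -0.1735, 0.0633]
eef_rot: [1.0, 0.008, 0.001, 0.0]
force: [0.6, -1.1, -0.0]
opening: 0.0698
19.2 [ 0.51877391 -0.17321746  0.06224648] 0.9108853016737963 [0.04698863 0.05492389 0.02911298] [0.48088784 0.58501024 0.17210598]
```

View pics/w6.png

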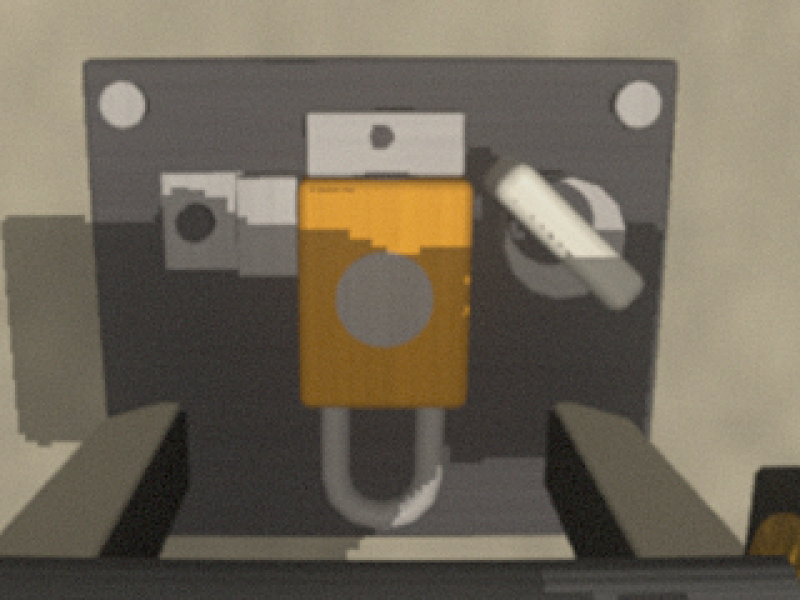

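The padlock is home, seated square in the corner: keyway end against the end stop at row 178, left edge against the side stop at column 298. The wing's top runs from (515,178) to (628,295).

Run:
```python
from h import *
i=np.load('w6.npy',allow_pickle=True).item()
f=lambda p:np.array(p,float)/2.5+[130,80]
w=ray(i,f([[515,178],[628,295],[572,237]]),.070); v=w[0]-w[1]; print('wing',w,np.hypot(*v[:2]),np.degrees(np.arctan2(v[1],v[0])))
P=ray(i,f([[299,182],[472,182],[467,408],[300,406]]),.036);print('padlock',fit(P,[[.03,.022],[.03,-.022],[-.03,-.022],[-.03,.022]]))
S=ray(i,f([[122,105],[638,105]]),.012);d=S[0]-S[1];print('jig yaw',np.degrees(np.arctan2(-d[0],d[1])))
print(delta([.5583,-.218,.062],47))
```

```text
wing [[ 0.57072205 -0.20473912  0.07      ]
 [ 0.54623956 -0.23059398  0.07      ]
 [ 0.55858257 -0.21751345  0.07      ]] 0.035607106685085335 46.56171125931406
padlock (array([ 0.53649027, -0.17908069]), np.float64(0.7192646161788362), array([[-1. , -0.9],
       [-0.8,  0.9],
       [ 0.7,  0.3],
       [ 1. , -0.3]]))
jig yaw 1.0190555626137674
(array([0.0388, 0.0454, 0.0002]), array([-1.000e-02,  0.000e+00, -4.609e+01]))
```

```bash
python3 -m creep '[0.0194,0.0227,0,0,0,0,0.0194,0.0227,0,0,0,0,0,0,0,0,0,-7.7,0,0,0,0,0,-7.7,0,0,0,0,0,-7.7,0,0,0,0,0,-7.7,0,0,0,0,0,-7.7,0,0,0,0,0,-7.5,0,0,0,0,0,0,0,0,0,0,0,0]' 0.036
python3 -c "
from h import *
print(state()['ee_pos'],state()['qpos'],yaw(),delta([.5583,-.218,.015],46.8),state()['torque'])"
```

```text
time: 20.2
ee_pos: [0.5578, -0.2179, 0.061]
eef_rot: [0.918, 0.397, -0.001, -0.001]
force: [0.0, 0.0, -0.1]
opening: 0.0362
[ 0.55780132 -0.21792486  0.06097144] [ 0.51251533  0.69591473 -0.28882211  1.70695491  0.26214652  0.77912927
 -0.65574372] 46.74245297604522 (array([0.0003, 0.0005, 0.046 ]), array([-0.13,  0.03, -0.06])) [-0.00981983 -0.02733667  0.00993989]
```

```bash
python3 -m creep '[0.0003,0.0005,0.012,0,0,0,0,0,0.012,0,0,0,0,0,0.012,0,0,0,0,0,0.009,0,0,0,0,0,0,0,0,0]'| grep -E 'ee_pos|force'
python3 -m creep '[0,0,0,0,0,0,0,0,0,0,0,0,0,0,0,0,0,0,0,0,0,0,0,0,0,0,0,0,0,0]' 0
python3 -c "
from h import *
for _ in range(1): print(state()['ee_pos'],yaw(),state()['torque'],state()['force'])"
```

```text
ee_pos: [0.5577, -0.2178, 0.015]
force: [0.8, 0.2, 0.2]
time: 21.2
ee_pos: [0.5573, -0.2164, 0.0175]
eef_rot: [0.917, 0.399, -0.001, -0.002]
force: [-3.7, 2.8, 5.1]
opening: 0.0093
[ 0.55731049 -0.21638177  0.01745889] 46.98010758911002 [0.65146769 0.86097521 0.07774217] [-3.71307828  2.84531256  5.07167244]
```

```bash
python3 -m creep '[0,-0.0012,-0.0015,0,0,0,0,0,0,0,0,0]'
python3 -c "
from h import *
print(yaw(),state()['torque'],state()['force'])"
python3 -m creep '[0,0,0,0,0,5,0,0,0,0,0,5,0,0,0,0,0,5,0,0,0,0,0,5,0,0,0,0,0,5,0,0,0,0,0,0,0,0,0,0,0,0]'
python3 -c "
from h import *
print(state()['ee_pos'],yaw(),state()['torque'],state()['force'])"
```

```text
time: 21.4
ee_pos: [0.5573, -0.2164, 0.0175]
eef_rot: [0.917, 0.398, -0.001, -0.001]
force: [-0.6, 2.6, -6.3]
opening: 0.0097
46.957254272874664 [0.49162326 0.06333665 0.12254963] [-0.55595037  2.56739557 -6.30368576]
time: 22.1
ee_pos: [0.5574, -0.2165, 0.0176]
eef_rot: [0.982, 0.191, -0.001, -0.001]
force: [-1.0, 1.8, -8.0]
opening: 0.0101
[ 0.55741196 -0.21648614  0.0175674 ] 21.98298534661808 [ 0.60430153  0.01919675 -0.10849455] [-1.03495725  1.75326387 -8.02333436]
```

```bash
cat > t.py <<'E'
from h import *
s=state(); print(round(s['time'],2),np.round(s['ee_pos'],4),round(yaw(),2),'T',np.round(s['torque'],3),'F',np.round(s['force'],1))
E
python3 -m creep '[0,0,0.0008,0,0,3]' >/dev/null; python3 t.py
python3 -m creep '[0,0,0,0,0,3]' >/dev/null; python3 t.py
python3 -m creep '[0,0,0,0,0,3]' >/dev/null; python3 t.py
python3 -m creep '[0,0,0,0,0,0]' >/dev/null; python3 t.py
python3 -m creep '[0,0,0,0,0,0]' >/dev/null; python3 t.py
```

```text
22.2 [ 0.5574 -0.2165  0.0175] 18.97 T [0.761 0.525 0.129] F [-2.2  3.1 -1.2]
22.3 [ 0.5574 -0.2165  0.0175] 15.93 T [0.695 0.365 0.148] F [-2.4  2.8 -4.7]
22.4 [ 0.5574 -0.2165  0.0175] 12.93 T [0.601 0.315 0.167] F [-1.7  3.5 -4.8]
22.5 [ 0.5575 -0.2165  0.0175] 13.01 T [0.74  0.408 0.006] F [-1.7  3.3 -4.6]
22.6 [ 0.5575 -0.2166  0.0175] 13.01 T [0.883 0.463 0.011] F [-2.5  4.2 -5. ]
```

The drag of about 0.14 N m shows while moving. I'll continue in small steps.

```bash
python3 -m creep '[0,0,0,0,0,3]' >/dev/null; python3 t.py
python3 -m creep '[0,0,0,0,0,2]' >/dev/null; python3 t.py
python3 -m creep '[0,0,0,0,0,2]' >/dev/null; python3 t.py
python3 -m creep '[0,0,0,0,0,1.5]' >/dev/null; python3 t.py
python3 -m creep '[0,0,0,0,0,1.5]' >/dev/null; python3 t.py
```

```text
22.7 [ 0.5575 -0.2166  0.0175] 9.96 T [0.829 0.508 0.164] F [-2.5  2.8 -4.3]
22.8 [ 0.5575 -0.2166  0.0176] 7.91 T [0.94  0.548 0.108] F [-2.5  4.3 -4.1]
22.9 [ 0.5575 -0.2166  0.0175] 5.87 T [0.974 0.695 0.147] F [-2.8  4.4 -4. ]
23.0 [ 0.5574 -0.2166  0.0175] 4.36 T [0.996 0.705 0.19 ] F [-2.6  3.5 -4.4]
23.1 [ 0.5575 -0.2166  0.0175] 2.87 T [0.989 0.637 0.178] F [-3.   4.2 -4.4]
```

```bash
python3 -m creep '[0,0,0,0,0,1.5]' >/dev/null; python3 t.py
python3 -m creep '[0,0,0,0,0,1.5]' >/dev/null; python3 t.py
python3 -m creep '[0,0,0,0,0,1.5]' >/dev/null; python3 t.py
```

```text
23.2 [ 0.5575 -0.2166  0.0175] 1.37 T [1.048 0.663 0.14 ] F [-2.4  4.8 -4.8]
23.3 [ 0.5575 -0.2166  0.0175] -0.13 T [1.028 0.662 0.101] F [-2.8  4.8 -4.4]
23.4 [ 0.5575 -0.2166  0.0175] -1.62 T [1.055 0.724 0.188] F [-2.7  4.6 -5.2]
```

```bash
python3 -m creep '[0,0,0,0,0,1]' >/dev/null; python3 t.py
python3 -m creep '[0,0,0,0,0,1]' >/dev/null; python3 t.py
```

```text
23.5 [ 0.5575 -0.2167  0.0175] -2.61 T [1.018 0.613 0.101] F [-3.4  4.  -5.3]
23.6 [ 0.5575 -0.2167  0.0175] -3.6 T [0.99  0.628 0.164] F [-3.2  4.8 -4.6]
```

```bash
python3 -m creep '[0,0,0,0,0,1]' >/dev/null; python3 t.py
python3 -m creep '[0,0,0,0,0,1]' >/dev/null; python3 t.py
python3 -m creep '[0,0,0,0,0,1]' >/dev/null; python3 t.py
```

```text
23.7 [ 0.5575 -0.2167  0.0175] -4.6 T [1.028 0.666 0.164] F [-3.6  4.6 -5.4]
23.8 [ 0.5575 -0.2167  0.0175] -5.6 T [0.997 0.612 0.153] F [-2.8  3.9 -4.6]
23.9 [ 0.5575 -0.2167  0.0175] -6.6 T [0.98  0.589 0.156] F [-3.8  4.4 -4.7]
```

```bash
python3 -m creep '[0,0,0,0,0,1]' >/dev/null; python3 t.py
python3 -m creep '[0,0,0,0,0,1]' >/dev/null; python3 t.py
```

```text
24.0 [ 0.5575 -0.2167  0.0175] -7.6 T [0.967 0.626 0.187] F [-4.1  3.7 -3.5]
24.1 [ 0.5575 -0.2167  0.0175] -8.57 T [0.966 0.697 0.322] F [-3.3  3.2 -4.6]
```

Torque has risen to 0.32 N m, which is drag plus about 14 N of clamping. I'll hold and check.

```bash
python3 -m creep '[0,0,0,0,0,0]' >/dev/null; python3 t.py
python3 -m creep '[0,0,0,0,0,0]' >/dev/null; python3 t.py
python3 -m creep '[0,0,0,0,0,0]' >/dev/null; python3 t.py
```

```text
24.2 [ 0.5575 -0.2168  0.0175] -8.53 T [1.03  0.67  0.256] F [-3.4  4.  -4.7]
24.3 [ 0.5575 -0.2168  0.0175] -8.51 T [1.03  0.644 0.286] F [-3.   4.3 -5.3]
24.4 [ 0.5575 -0.2167  0.0175] -8.51 T [0.968 0.673 0.202] F [-4.1  4.5 -4.6]
```

```bash
python3 -m creep '[0,0,0,0,0,0,0,0,0,0,0,0,0,0,0,0,0,0,0,0,0,0,0,0,0,0,0,0,0,0]' 0.036
python3 t.py
python3 -m creep '[0,0,-0.01,0,0,0,0,0,-0.03,0,0,0,0,0,-0.04,0,0,0,-0.04,0,-0.03,0,0,0,-0.02,0,0,0,0,0,0,0,0,0,0,0,0,0,0,0,0,0]'
python3 - <<'E'
from h import *
i=camera_info('wrist'); np.save('w7.npy',i,allow_pickle=True); b=camera('wrist'); cv2.imwrite('pics/w7raw.png',b)
cv2.imwrite('pics/w7.png',cv2.resize(b[60:340,130:450],(685,600),interpolation=3))
E
python3 t.py
```

```text
time: 24.9
ee_pos: [0.559, -0.2182, 0.0183]
eef_rot: [0.997, -0.075, 0.001, 0.0]
force: [0.2, -0.4, 0.2]
opening: 0.0355
24.9 [ 0.559  -0.2182  0.0183] -8.62 T [ 0.043 -0.007 -0.014] F [ 0.2 -0.4  0.2]
time: 25.6
ee_pos: [0.4997, -0.2086, 0.1285]
eef_rot: [0.997, -0.075, 0.001, 0.0]
force: [0.1, 1.0, -0.0]
opening: 0.0362
25.65 [ 0.5001 -0.2085  0.128 ] -8.57 T [-0.015  0.023 -0.014] F [ 0.4  0.2 -0.3]
```

View pics/w7.png

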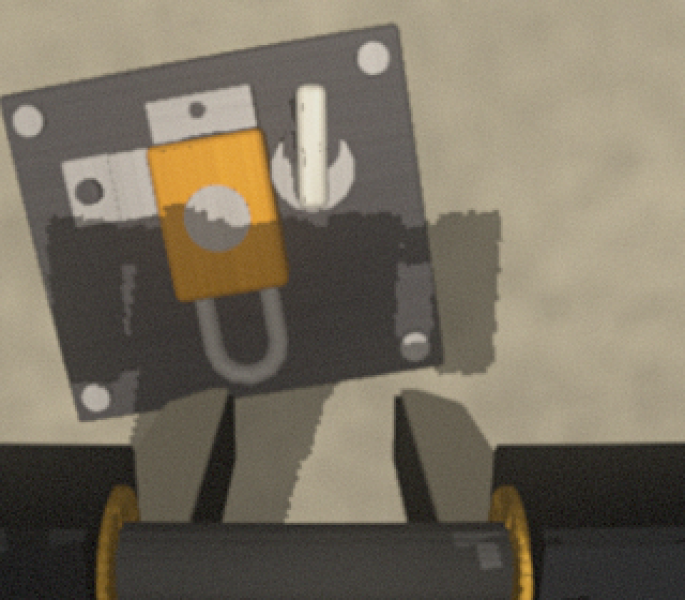

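The picture shows the padlock square in the corner at (215,215), the disc touching its right side near (275,175), and the wing still where it was left. Nothing is touching. Handing in.

```bash
python3 -c "
from bench import *
print(finish_job())"
```

```text
the job is handed in; nothing more can be done
None
```

I laid the large brass padlock in the jig with its shackle away from the end stop, slid it home and clamped it with the wing knob. I then let go and handed the job in at about 26 s. I saw no verdict.

**Grasp:** The first grasp closed on air because the real fingertips sit about 31 mm higher than the reported TCP. I found this by touching the padlock's top (about 17 N), corrected for it and regrasped, with the opening reading 44 mm.

**Seating:** Sideways force rose at both stops, about 6 N at the end stop and 8 N at the side stop. The wrist picture then showed the padlock in the corner, about 0.3° off the jig's direction.

**Clamping:** I turned the knob clockwise about 55°. The torque while turning rose from about 0.15 to 0.32 N m in the last 2°, which suggests about 14 N of clamping. The readings scatter by about ±0.04 N m, and three readings at rest (0.20–0.29 N m) suggest 15–22 N if the drag is left out. The clamping force was never measured directly or checked after release.

**Last picture:** The padlock was square in the corner, the disc was touching it, the wing was unmoved and the gripper was clear. I did not re-check the bystanders in a final picture, but the arm did not pass close to any of them.

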